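# Stopper the test flask and hold its suction plunger drawn

## Robot

A 6-joint arm with a two-finger parallel gripper is mounted at the origin on the work surface. World frame = base frame: x ahead of the robot, y to its left, z up, the work surface at z = 0. Lengths are in m, angles in rad, forces in N, time in s.
With the tool pointing down it reaches from about 0.35 to 0.925 m from the base axis. Payload 6.4 kg.
Tool frame: the origin (TCP) lies on the centre line of the jaws, within the pads' length; the fingertips stand 22 mm ahead of it and the grasp point (between the pads) lies 3 mm ahead of it; z points along the fingers, y is the line along which they close (so a half turn about z gives the same grasp; the last joint's range is limited). The gripper opens to 94 mm and grips with 3 to 60 N. Pads are 16 mm wide; open, the fingers measure 119 mm over their backs; the gripper's body (75 mm by 177 mm) begins 78 mm behind the grasp point.
Start: joints at [-1.452, 0.245, 1.558, -0, 1.339, -0.174], TCP at [0.188, -0.622, 0.227] pointing down, gripper open.
Joint ranges: [-3.13, 3.13], [-1.02, 2.26], [0.13, 2.54], [-0.95, 4.09], [0.21, 2.88], [-2.74, 2.74]. Speed limits (rad/s): [2.57, 2.57, 3.14, 3.14, 3.14, 3.14].

## Interface

Orientations are given as a 3x3 rotation matrix whose columns are the frame's x, y, z axes.
In Python, from workcell import bot gives the robot as it stands.
- The arm moves only by the tool jog_arm, never from a script. Its argument "series" is text: rows parted by semicolons, each of 5 numbers parted by spaces: the finger opening in m, from 0 to 0.094, then the shift along the tool's x, y, z in m, then the turn about the tool's z in degrees. In form: hand x y z yaw; .... A call has 1 to 8 rows; each row is the pose to reach, as a shift and turn from the pose commanded when the call began, along the tool's axes at that moment; what a row does not reach only later rows make up. A row lasts 1/8 s, in which the tool goes at most 62.5 mm and 10.7 degrees, less where a joint would pass 70% of its speed; a pose out of reach is approached as far as the arm can. A call with a gripper value outside its range is refused whole. The fingers move at their own pace and stop on an object; the grip force is fixed at half the most. Time passes only in rows, so rows that repeat a pose let the fingers close. It gives the time, the measured TCP pose, the force, the opening and the grip force at its end, in the units of the state.
- bot.get_obs(): the state, without advancing time (a new reading comes with each control period).
- bot.read_camera(name): name is "scene" or "top"; returns a dict with "img" (420x560x3 uint8, blue, green, red), "fx", "fy", "cx", "cy" (pixels), "D" ([k1, k2, p1, p2, k3] as OpenCV has them; the pictures are not rectified), "T" (4x4, takes a point from camera to world coordinates). Camera axes: x right, y down, z forward; pixel columns grow to the right and rows downward; lengths in m; the calibration is good to about 2 mm. A picture is of the moment at which its call begins. There is no depth.
- bot.close_job(): hands the job in; it is judged then, once.
The state is a dict: "time_s": time; "joint_positions": joint angles; "joint_velocities": joint speeds; "effort": joint torques, N m; "ee_pos": TCP position; "orientation": TCP orientation; "force": force on the tool from outside, world axes, zero at the start; "ft_torque": the same for the moment, N m; "width": opening from 0.0 (shut) to 1.0 (fully open); "grip_force": force on a finger pad.
Only numpy, scipy, OpenCV 4.12 (cv2) and the standard library are available. Lean on these libraries where they do the work, as an engineer would, in place of code of your own. Each camera call takes 0.05 s, during which the arm holds its last target. There are 200 camera calls.

## Task

Leak-test the flask: set the tapered stopper upright in the flask's neck until its flange rests on the rim, and let go of it. Then take the knob of the suction plunger, draw it straight up out of its barrel, without wrenching it sideways, until the top of the knob is level with the top of the gauge post, and finish holding it there in the gripper, still partway in the barrel. Leave the gauge post and the other things on the bench alone.

Things in the scene. Friction and masses are not known exactly. Their poses are not given: they have to be found in the camera images.
- stopper_c (a point): Centre (half-way up) of the loose black rubber stopper, which stands on the bench tip down, between the robot and the rig, to the left or right. 70 mm high in all, 60 g. From the bottom: a tapered plug 28 mm long (21 mm across at the tip, 30 mm at its top), a flange 40 mm across and 5 mm thick, then a round grip 24 mm across and 37 mm tall. z points up along its axis; the underside of the flange is 7 mm below this point, the grip reaches from 2 mm below to 35 mm above it.
- flask_mouth (a point): Centre of the open mouth (top of the rim) of the conical glass flask that is fixed on the rig; z up. The neck is straight inside, 33 mm bore, 45 mm rim outside, about 40 mm deep; the rim stands 145 mm above the bench, the flask's foot is 84 mm across. With the stopper home its flange rests on the rim and its centre is 7 mm above this point.
- plunger_knob (a point): Centre of the round metal knob (26 mm across, 40 mm tall) on top of the suction plunger; z points up along the plunger. The plunger is a loose metal rod of about 0.2 kg (it falls back if let go): 24 mm diameter, 90 mm long piston in the barrel, an 8 mm long thinner neck, then the knob. At the start it is fully down, the underside of the knob 10 mm above the barrel mouth.
- plunger_top (a point): Centre of the flat top of the plunger's knob, 20 mm above plunger_knob; 160 mm above the bench when fully down.
- barrel_mouth (a point): Centre of the open top of the upright glass barrel fixed on the rig, 110 mm above the bench: bore 26 mm diameter, 88 mm deep, outside 35 mm with a 46 mm lip at the top; z up along the bore. x and y are the rig's axes.
- gauge_top (a point): Centre of the flat top of the gauge post: a slim steel post with a 22 mm disc on top in a dark sleeve, standing on the rig behind and between flask and barrel, about 89 mm from each axis. It is stiff and stays where set; 22 to 48 mm above the top of the plunger knob at the start.
- rig: The fixed rig: a white base plate 150 x 280 x 12 mm bolted to the bench; origin at the centre of its underside. In its frame (x away from the robot at yaw 0, z up) the flask stands at y = +70 mm, the barrel at y = -70 mm and the gauge post at x = +55 mm, y = 0. A thin glass tube joins flask and barrel lower than 90 mm.
- jar_c (a point): Bystander: centre of a small amber jar with black cap, 42 mm across, 55 mm high, in front of the rig on the other side from the stopper.
- beaker_c (a point): Bystander: centre of an open glass beaker, 72 mm across, 95 mm high, to the left.
- reagent_c (a point): Bystander: centre of a white plastic reagent bottle, 72 mm across, 160 mm high, to the right.
- tipbox_c (a point): Bystander: centre of a blue pipette tip box, 120 x 80 x 60 mm, far left.
There are look-alikes about, which are no part of the job. Leave any red look-alike of the part that bears stopper_c alone. Of the things that look like the part that bears plunger_knob, the smaller one is meant.

How it is judged:
On the way:
1. The stopper sits home in the flask neck, let go, while the plunger is still fully down (z of stopper_c in the frame of flask_mouth between 0.002 and 0.01 m and horizontal distance between stopper_c and flask_mouth below 0.004 m and angle between stopper_c's own z axis and vertical below 0.06 rad and contact force between stopper and the fingers below 0.2 N and z of plunger_top in the frame of barrel_mouth below 0.056 m), for 0.2 s.
At the end, for the whole second after the job is handed in: Stopper home in the neck (flange within 3 mm of the rim, centred within 4 mm, tilt under 0.06 rad), let go; plunger gripped (over 2 N) and still, knob top within 7 mm of the gauge top in height, upright in its barrel (tilt under 0.1 rad), pressing on the rig with under 10 N (z of stopper_c in the frame of flask_mouth between 0.002 and 0.01 m and horizontal distance between stopper_c and flask_mouth below 0.004 m and angle between stopper_c's own z axis and vertical below 0.06 rad and contact force between stopper and the fingers below 0.2 N and z of plunger_top in the frame of gauge_top between -0.007 and 0.007 m and horizontal distance between plunger_top and barrel_mouth below 0.02 m and angle between plunger_top's own z axis and vertical below 0.1 rad and contact force between plunger and the fingers above 2 N and contact force between plunger and rig below 10 N and linear speed of plunger below 0.01 m/s); the arm keeps its last pose, push and grip.
It fails at once if The plunger is wrenched against its barrel (over 40 N) (contact force between plunger and rig above 40 N).
It fails at once if The plunger is pulled out of the barrel (z of plunger_top in the frame of barrel_mouth above 0.133 m).
It fails at once if The gauge post is moved (distance of gauge_top from where it was at the start of the episode above 0.004 m).
It fails at once if A bystander (jar, beaker, reagent bottle, tip box) is pushed away or knocked over: moved over 30 mm (distance of any of jar_c, beaker_c, reagent_c, tipbox_c from where it was at the start of the episode above 0.03 m).
It also fails if it takes over 54 s, if anything falls off the work surface, if the arm or the gripper's body presses on something with over 40 N, if the wrist force passes 120 N, or if a joint passes its speed limit or range.

## Working session

There is one attempt and no reset: what is moved stays moved. The work goes in short steps, Python scripts to look and compute and a tool call to move; the robot and the scene stay as the last step left them, time stands still between calls to the robot, and variables do not carry over. Pictures are saved under pics/ and viewed, at most 10 in all, crops included, and the job is handed in when it is done.

Besides the shell and the picture viewer there is one more tool, called after ">>>" by a JSON object that holds its "name" and its "arguments", one argument or row to a line. jog_arm: Moves the arm, as the interface text tells. Its arguments: {"type":"object","properties":{"series":{"type":"string"}},"required":["series"]}

```bash
mkdir -p pics
python3 - <<'E'
from workcell import bot
import cv2,numpy as np
for n in("scene","top"):
    c=bot.read_camera(n);cv2.imwrite(f"pics/{n}0.png",c["img"]);np.savez(f"{n}0.npz",**c)
    print(n,c["fx"],c["fy"],c["cx"],c["cy"],c["D"],np.round(c["T"],3).tolist())
o=bot.get_obs();print(o)
E
```

```text
scene 493.79437241389263 493.79437241389263 280.26931905943326 214.15017327894986 [0.03954093 0.         0.         0.         0.        ] [[-0.765, 0.385, -0.516, 1.174], [0.644, 0.471, -0.603, 0.644], [0.011, -0.794, -0.608, 0.758], [0.0, 0.0, 0.0, 1.0]]
top 514.2902256104657 514.2902256104657 279.27149614907165 210.56357723487437 [-0.0179432  0.         0.         0.         0.       ] [[-0.009, -0.992, 0.123, 0.481], [-1.0, 0.007, -0.015, 0.023], [0.014, -0.123, -0.992, 1.302], [0.0, 0.0, 0.0, 1.0]]
{'time_s': 0.1, 'joint_positions': array([-1.45209956e+00,  2.45752411e-01,  1.55887049e+00,  5.06281892e-06,
        1.33872438e+00, -1.74106356e-01]), 'joint_velocities': array([ 7.52149607e-04, -1.42036399e-03, -4.27480161e-03, -4.37124085e-04,
        5.07077125e-05,  5.99468875e-04]), 'effort': array([-1.55817752e-04, -4.16914058e+01, -3.15526915e+01,  6.86599477e-02,
        3.10140685e-02, -5.70788916e-05]), 'ee_pos': array([ 0.18755656, -0.6218265 ,  0.22646192]), 'orientation': array([[ 9.57438921e-01,  2.88635879e-01, -2.02887924e-04],
       [ 2.88635785e-01, -9.57437385e-01,  1.74286876e-03],
       [ 3.08801974e-04, -1.72725110e-03, -9.99998461e-01]]), 'force': array([ 0.01414674, -0.08558535, -0.42499649]), 'ft_torque': array([0.02159021, 0.0073436 , 0.06308495]), 'grip_force': 0.0, 'width': 0.9983227764866751}
```

View pics/scene0.png

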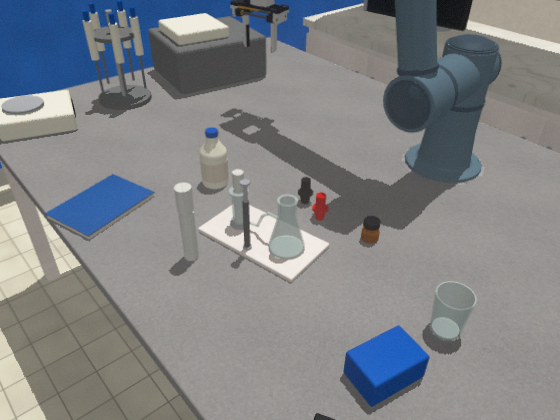

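View pics/top0.png

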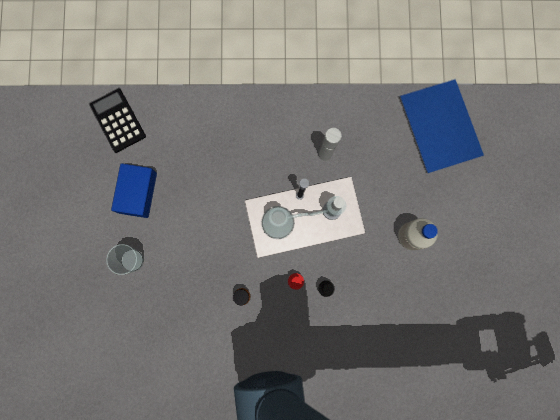

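Scene view: the black stopper is at (305,188) and a red look-alike at (320,206). The plunger in its barrel on the rig is at (238,180), and a bigger look-alike cylinder stands at (186,190). The gauge post is at (245,184) and the flask at (287,205). In the top view these are black (327,288), red (296,281), plunger (337,203), big one (333,136), gauge (302,184) and flask (278,221). The black stopper and the smaller plunger, on the rig, fit the description. I'll confirm this in an enlarged crop.

Run:
```python
import cv2,numpy as np
a=cv2.imread("pics/scene0.png")[155:275,170:340];b=cv2.imread("pics/top0.png")[120:310,235:365]
a=cv2.resize(a,None,fx=4.7,fy=4.7,interpolation=3)[:, :]
cv2.imwrite("pics/cs.png",a)
b=cv2.resize(b,None,fx=3.15,fy=3.15,interpolation=3);b=cv2.resize(cv2.imread("pics/top0.png")[120:310,235:365],None,fx=3,fy=3,interpolation=3)
cv2.imwrite("pics/ct.png",b);print(a.shape,b.shape)
```

```text
(564, 799, 3) (570, 390, 3)
```

View pics/cs.png

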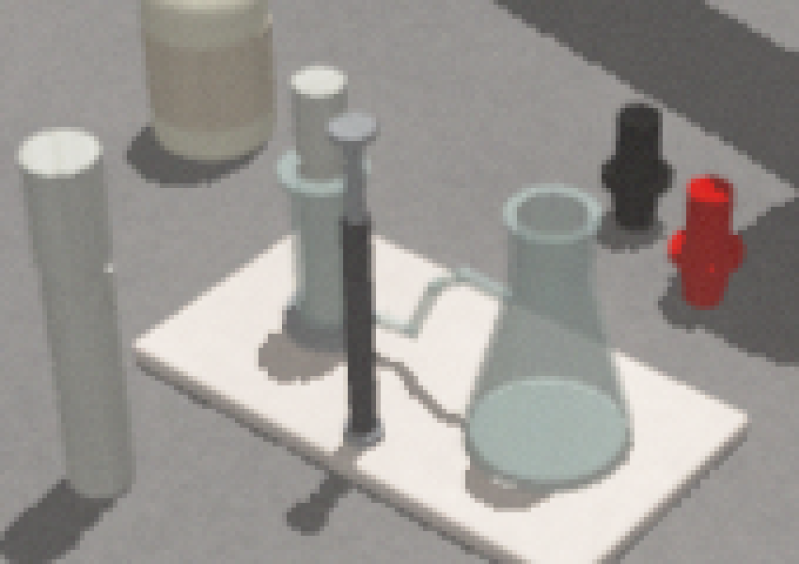

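View pics/ct.png

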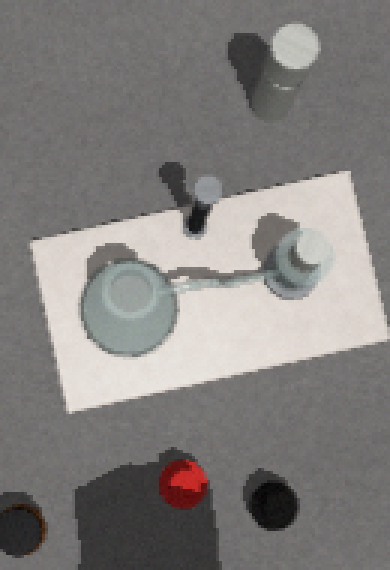

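The crops confirm it: the black stopper is at crop (638,170), and the small plunger in the barrel has its top at (319,81). The red stopper and the fat free-standing cylinder are the look-alikes. Next I triangulate and fit the rig.

```bash
cat > h.py <<'E'
import numpy as np,cv2
from scipy.optimize import least_squares
def load(n):
    c=dict(np.load(n));K=np.array([[c["fx"],0,c["cx"]],[0,c["fy"],c["cy"]],[0,0,1]],float)
    W=np.linalg.inv(c["T"]);return K,c["D"],W
def proj(c,P):
    K,D,W=c;return cv2.projectPoints(np.atleast_2d(P).astype(float),cv2.Rodrigues(W[:3,:3])[0],W[:3,3],K,D)[0][:,0]
def tri(obs):
    f=lambda p:np.concatenate([(proj(c,p)[0]-uv) for c,uv in obs])
    r=least_squares(f,[.5,-.1,.1]);return r.x,r.fun
E
python3 - <<'E'
from h import *
S=load("scene0.npz");T=load("top0.npz")
s=lambda u,v:np.array([(u+.5)/4.7-.5+170,(v+.5)/4.7-.5+155])
t=lambda u,v:np.array([(u+.5)/3-.5+235,(v+.5)/3-.5+120])
pts=dict(plunger=(s(319,81),t(314,247)),gauge=(s(352,127),t(208,190)),flask=(s(553,214),t(130,291)),barrel=(s(322,172),t(303,257)),stopper=(s(637,173),t(274,506)))
tr={}
for k,(a,b) in pts.items():
    x,r=tri([(S,a),(T,b)]);tr[k]=x;print(k,x.round(4),r.round(1))
cor=[((75,140),t(32,241),None),((75,-140),t(350,171),s(135,350)),((-75,-140),t(388,340),None),((-75,140),t(67,411),None)]
def M(p,q,z):
    c,n=np.cos(p[2]),np.sin(p[2]);return np.array([p[0]+c*q[0]-n*q[1],p[1]+n*q[0]+c*q[1],z])
def f(p):
    r=[]
    for q,b,a in cor:
        P=M(p,np.array(q)/1e3,.012);r.append(proj(T,P)[0]-b)
    for k,q,z in(("plunger",(0,-.07),.16),("barrel",(0,-.07),.11),("flask",(0,.07),.145),("gauge",(.055,0),p[3])):
        P=M(p,q,z);a,b=pts[k];r+=[proj(S,P)[0]-a,proj(T,P)[0]-b]
    return np.concatenate(r)
r=least_squares(f,[.5,-.05,0,.19]);print(r.x.round(4),r.fun.round(1).reshape(-1,2).tolist())
for n,q in(("flask",(0,.07)),("barrel",(0,-.07)),("gauge",(.055,0))):print(n,M(r.x,q,0).round(4))
# stopper at fixed heights: top & flange
g=lambda p:np.concatenate([proj(S,[p[0],p[1],.070])[0]-s(640,112),proj(S,[p[0],p[1],.0305])[0]-s(637,173),proj(T,[p[0],p[1],.0305])[0]-t(274,506)])
r=least_squares(g,[.4,-.1]);print("stop",r.x.round(4),r.fun.round(1))
x,_=tri([(S,s(709,182)),(T,t(187,480))]);print("red",x.round(3))
E
```

```text
plunger [ 0.6407 -0.1294  0.16  ] [-0.3 -0.  -0.2  0.2]
gauge [ 0.6793 -0.049   0.1915] [ 0.  0.  0. -0.]
flask [0.6108 0.008  0.145 ] [ 0.  0.  0. -0.]
barrel [ 0.6411 -0.1284  0.1078] [ 0.2  0.   0.2 -0.2]
stopper [ 0.4461 -0.1094  0.0319] [ 0.  0.  0. -0.]
[ 0.6259 -0.0605  0.2104  0.1915] [[-1.3, -0.5], [-0.1, -0.5], [1.2, 0.3], [-0.4, 0.8], [-0.1, 0.0], [-0.4, 0.3], [0.2, -0.9], [0.5, -0.1], [-0.2, 0.1], [0.0, -0.3], [-0.1, 0.0], [0.0, -0.2]]
flask [0.6113 0.008  0.    ]
barrel [ 0.6405 -0.129   0.    ]
gauge [ 0.6797 -0.049   0.    ]
stop [ 0.4455 -0.1101] [-0.   0.4 -0.   0.2  0.2  0.2]
red [ 0.467 -0.036  0.076]
```

The triangulated heights match the text. The gauge top is at z = 0.1915, so the plunger lift is about 31.5 mm. The stopper is at (0.4457,-0.110). Moving over it now.

>>> {"name": "jog_arm", "arguments": {
  "series": "0.06 0.02 -0.02 0 0; 0.06 0.06 -0.062 0 0; 0.06 0.1 -0.104 0 0; 0.06 0.14 -0.146 0 0; 0.06 0.18 -0.188 0 0; 0.06 0.22 -0.23 0 0; 0.06 0.26 -0.272 0 0; 0.06 0.3 -0.314 0 0"
}}

```text
time_s: 1.1
ee_pos: [0.3846, -0.2332, 0.2273]
orientation: [[0.958, 0.288, 0.0], [0.288, -0.958, 0.0], [0.0, -0.0, -1.0]]
force: [0.4, 0.1, 0.0]
width: 0.638
grip_force: 0.0
```

>>> {"name": "jog_arm", "arguments": {
  "series": "0.06 0.04 -0.042 0 0; 0.06 0.07 -0.075 0.01 0; 0.06 0.09 -0.096 0.02 0; 0.06 0.0948 -0.1016 0.04 0; 0.06 0.0948 -0.1016 0.06 0; 0.06 0.0948 -0.1016 0.06 0; 0.06 0.0948 -0.1016 0.06 0"
}}

```text
time_s: 1.98
ee_pos: [0.4459, -0.1107, 0.1681]
orientation: [[0.957, 0.288, 0.001], [0.288, -0.958, -0.0], [0.001, 0.001, -1.0]]
force: [0.1, 0.1, 0.1]
width: 0.639
grip_force: 0.0
```

Run:
```python
from workcell import bot
import cv2,numpy as np
ims=[]
for n in("scene","top"):
    c=bot.read_camera(n);np.savez(f"{n}1.npz",**c);ims.append(c["img"])
a=cv2.resize(ims[0][110:250,220:380],(640,560));cv2.imwrite("pics/a1.png",a)
o=bot.get_obs();print(o["time_s"],o["ee_pos"],o["orientation"].round(4),o["width"])
```

```text
2.075 [ 0.4461651  -0.11094159  0.16849084] [[ 9.576e-01  2.882e-01  1.600e-03]
 [ 2.882e-01 -9.576e-01 -8.000e-04]
 [ 1.300e-03  1.200e-03 -1.000e+00]] 0.640521140682549
```

View pics/a1.png

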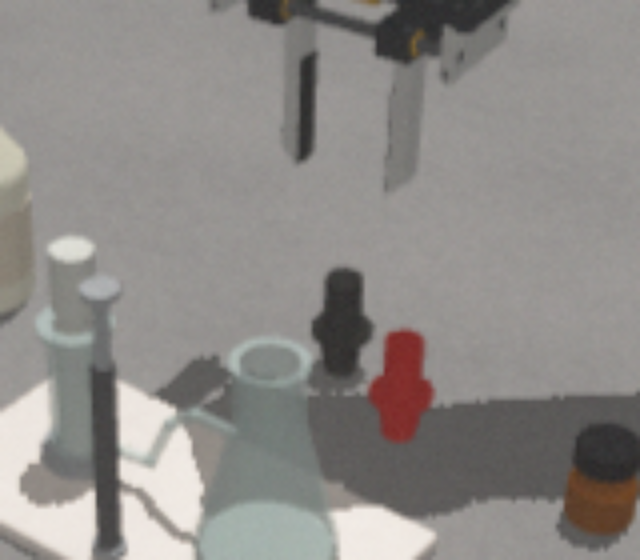

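The fingers straddle the black stopper at crop (343,320), with red at (402,385) clear of them. Descending and gripping.

>>> {"name": "jog_arm", "arguments": {
  "series": "0.06 0 0 0.03 0; 0.06 0 0 0.06 0; 0.06 0 0 0.085 0; 0.06 0 0 0.1 0; 0.06 0 0 0.108 0; 0.06 0 0 0.108 0; 0 0 0 0.108 0; 0 0 0 0.108 0"
}}

```text
time_s: 3.08
ee_pos: [0.4462, -0.1107, 0.0602]
orientation: [[0.957, 0.289, 0.001], [0.289, -0.957, -0.001], [0.001, 0.001, -1.0]]
force: [-0.2, -0.0, 0.5]
width: 0.46
grip_force: 0.0
```

>>> {"name": "jog_arm", "arguments": {
  "series": "0 0 0 0 0; 0 0 0 0 0; 0 0 0 0 0; 0 0 0 0 0"
}}

```text
time_s: 3.58
ee_pos: [0.4458, -0.1105, 0.0597]
orientation: [[0.957, 0.289, 0.0], [0.289, -0.957, 0.0], [0.0, -0.0, -1.0]]
force: [-0.9, 1.2, 3.0]
width: 0.247
grip_force: 30.0
```

>>> {"name": "jog_arm", "arguments": {
  "series": "0 0 0 -0.03 0; 0 0 0 -0.07 0; 0 0 0 -0.11 0; 0 0 0 -0.15 0; 0 0.02 -0.007 -0.175 0; 0 0.05 -0.018 -0.18 0; 0 0.08 -0.028 -0.18 0; 0 0.11 -0.038 -0.18 0"
}}

```text
time_s: 4.58
ee_pos: [0.5406, -0.0417, 0.2391]
orientation: [[0.957, 0.289, -0.0], [0.289, -0.957, -0.0], [-0.0, 0.0, -1.0]]
force: [0.8, -0.7, -1.4]
width: 0.25
grip_force: 30.0
```

>>> {"name": "jog_arm", "arguments": {
  "series": "0 0.03 -0.01 0 0; 0 0.06 -0.02 0 0; 0 0.075 -0.026 0 0; 0 0.0822 -0.028 0 0; 0 0.0822 -0.028 0 0; 0 0.0822 -0.028 0 0"
}}

```text
time_s: 5.32
ee_pos: [0.6102, 0.0077, 0.2395]
orientation: [[0.958, 0.288, -0.0], [0.288, -0.958, -0.0], [-0.0, 0.0, -1.0]]
force: [-0.0, -1.1, -1.0]
width: 0.249
grip_force: 30.0
```

Run:
```python
from workcell import bot
import cv2,numpy as np
ims=[]
for n in("scene","top"):
    c=bot.read_camera(n);np.savez(f"{n}2.npz",**c);ims.append(c["img"])
a=cv2.resize(ims[0][120:270,200:340],(560,600),interpolation=3);cv2.imwrite("pics/a2.png",a)
o=bot.get_obs();print(o["time_s"],o["ee_pos"],o["orientation"].round(4),o["width"],o["force"])
```

```text
5.425 [0.61026644 0.00771685 0.2396351 ] [[ 9.576e-01  2.880e-01  1.000e-04]
 [ 2.880e-01 -9.576e-01 -1.000e-04]
 [ 1.000e-04  1.000e-04 -1.000e+00]] 0.24408738742177685 [ 0.39910475  0.19852333 -0.37620145]
```

View pics/a2.png

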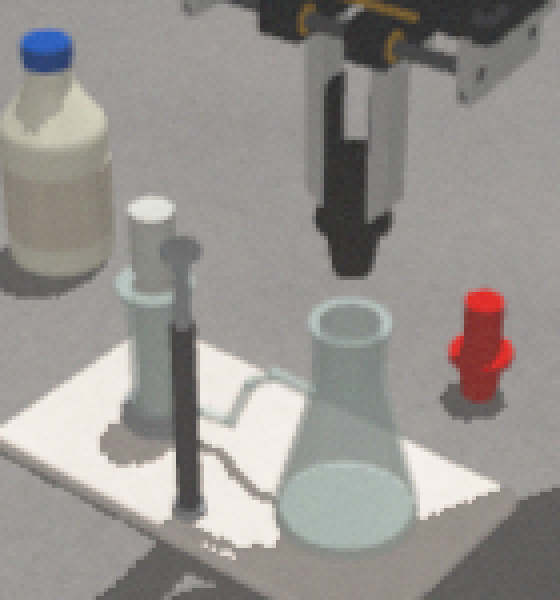

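The stopper hangs upright above the flask: flange about (353,219), tip (351,267), flask mouth (351,322). I'll check the offset by projecting these points.

Run:
```python
from h import *
S=load("scene2.npz")
q=lambda P:((proj(S,P)[0]-[200,120]+.5)*4-.5).round(1)
for x,y in((.6103,.0077),(.6113,.0077),(.6103,.0087),(.611,.008)):
    print(x,y,"tip",q([x,y,.1796]),"flange",q([x,y,.2101]),"mouth",q([x,y,.145]))
```

```text
0.6103 0.0077 tip [352.4 267.5] flange [353.6 218. ] mouth [351.  321.5]
0.6113 0.0077 tip [350.9 268.2] flange [352.1 218.7] mouth [349.6 322.2]
0.6103 0.0087 tip [353.6 268.4] flange [354.8 218.9] mouth [352.3 322.4]
0.611 0.008 tip [351.7 268.3] flange [352.9 218.8] mouth [350.4 322.3]
```

>>> {"name": "jog_arm", "arguments": {
  "series": "0 0.0005 0 0.015 0; 0 0.0005 0 0.028 0; 0 0.0005 0 0.036 0; 0 0.0005 0 0.042 0; 0 0.0005 0 0.048 0; 0 0.0005 0 0.053 0; 0 0.0005 0 0.057 0; 0 0.0005 0 0.057 0"
}}

```text
time_s: 6.42
ee_pos: [0.611, 0.0084, 0.1822]
orientation: [[0.957, 0.289, -0.0], [0.289, -0.957, 0.0], [-0.0, -0.0, -1.0]]
force: [-0.2, -0.1, 0.2]
width: 0.249
grip_force: 30.0
```

>>> {"name": "jog_arm", "arguments": {
  "series": "0 0 0 0.003 0; 0 0 0 0.005 0; 0 0 0 0.006 0; 0 0 0 0.006 0"
}}

```text
time_s: 6.92
ee_pos: [0.6112, 0.0084, 0.1767]
orientation: [[0.957, 0.289, 0.0], [0.289, -0.957, 0.0], [0.0, 0.0, -1.0]]
force: [-0.9, -0.1, 1.1]
width: 0.251
grip_force: 30.0
```

>>> {"name": "jog_arm", "arguments": {
  "series": "0 0 0 0.001 0; 0 0 0 0.0015 0; 0 0 0 0.0015 0"
}}

```text
time_s: 7.3
ee_pos: [0.6112, 0.0083, 0.1767]
orientation: [[0.957, 0.289, 0.0], [0.289, -0.957, -0.0], [0.0, 0.0, -1.0]]
force: [-5.0, 1.1, 8.2]
width: 0.247
grip_force: 30.0
```

The z stop at 0.1767 with 8 N shows the flange is on the rim. Relaxing, then opening to 60 mm and rising.

>>> {"name": "jog_arm", "arguments": {
  "series": "0 0 0 -0.0012 0; 0.05 0 0 -0.0012 0; 0.06 0 0 -0.0012 0; 0.06 0 0 -0.0012 0; 0.06 0 0 -0.0012 0; 0.06 0 0 -0.0012 0; 0.06 0 0 -0.0012 0; 0.06 0 0 -0.0012 0"
}}

```text
time_s: 8.3
ee_pos: [0.6111, 0.0083, 0.1761]
orientation: [[0.957, 0.289, -0.0], [0.289, -0.957, -0.0], [-0.0, -0.0, -1.0]]
force: [0.5, -0.2, -0.5]
width: 0.636
grip_force: 0.0
```

>>> {"name": "jog_arm", "arguments": {
  "series": "0.06 0 0 -0.015 0; 0.06 0 0 -0.035 0; 0.06 0 0 -0.06 0; 0.06 0 0 -0.08 0; 0.06 0 0 -0.08 0; 0.06 0 0 -0.08 0"
}}

```text
time_s: 9.05
ee_pos: [0.6107, 0.0084, 0.2556]
orientation: [[0.957, 0.289, -0.001], [0.289, -0.957, 0.0], [-0.001, -0.0, -1.0]]
force: [0.1, 0.9, -0.9]
width: 0.637
grip_force: 0.0
```

Run:
```python
from workcell import bot
import cv2,numpy as np
from h import *
c=bot.read_camera("scene");np.savez("scene3.npz",**c)
a=cv2.resize(c["img"][120:270,200:340],(560,600),interpolation=3);cv2.imwrite("pics/a3.png",a)
S=load("scene3.npz");q=lambda P:((proj(S,P)[0]-[200,120]+.5)*4-.5).round(1)
print("top",q([.611,.008,.187]),"flange",q([.611,.008,.1475]))
o=bot.get_obs();print(o["time_s"],o["ee_pos"],o["orientation"].round(4),o["width"],o["force"])
```

```text
top [352.  256.4] flange [350.5 318.5]
9.1 [0.610519   0.00842294 0.25499582] [[ 9.574e-01  2.887e-01 -2.000e-03]
 [ 2.887e-01 -9.574e-01  3.000e-04]
 [-1.800e-03 -9.000e-04 -1.000e+00]] 0.6406674439267533 [ 0.06607552 -0.37353224  0.62680718]
```

View pics/a3.png

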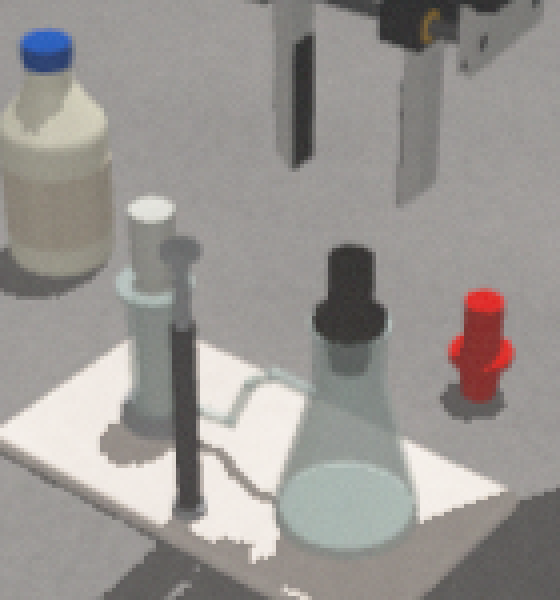

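The stopper sits home and upright: top (352,255), flange (351,319), matching the prediction. Moving over the plunger.

>>> {"name": "jog_arm", "arguments": {
  "series": "0.06 -0.001 0.02 0 0; 0.06 -0.004 0.05 0 0; 0.06 -0.007 0.085 0 0; 0.06 -0.01 0.12 0 0; 0.06 -0.0111 0.135 0 0; 0.06 -0.0111 0.1401 0 0; 0.06 -0.0111 0.1401 0 0; 0.06 -0.0111 0.1401 0 0"
}}

```text
time_s: 10.1
ee_pos: [0.6409, -0.1281, 0.2562]
orientation: [[0.957, 0.29, -0.0], [0.29, -0.957, 0.0], [0.0, -0.0, -1.0]]
force: [0.5, 0.1, 0.1]
width: 0.637
grip_force: 0.0
```

Run:
```python
from workcell import bot
import cv2,numpy as np
from h import *
c=bot.read_camera("scene");np.savez("scene4.npz",**c)
a=cv2.resize(c["img"][100:230,180:320],(646,600),interpolation=3);cv2.imwrite("pics/a4.png",a)
o=bot.get_obs();print(o["time_s"],o["ee_pos"],o["orientation"].round(4),o["width"],o["force"])
```

```text
10.15 [ 0.64087727 -0.12805792  0.25624147] [[ 9.571e-01  2.898e-01  0.000e+00]
 [ 2.898e-01 -9.571e-01  1.000e-04]
 [ 0.000e+00 -1.000e-04 -1.000e+00]] 0.6423876025567486 [0.93014996 0.30261374 1.02189114]
```

View pics/a4.png

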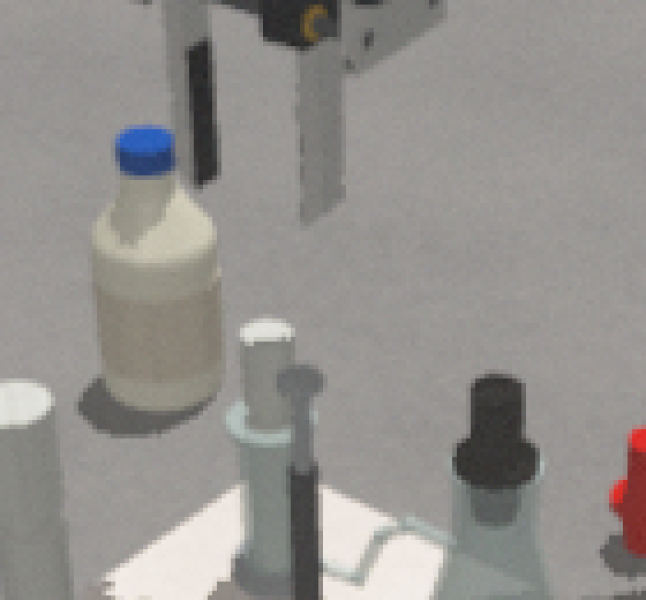

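The fingers straddle the plunger knob, whose top is at (267,333), and nothing is in the way. I'll descend with 0.8 mm of y trim and close to just over the knob's width first.

>>> {"name": "jog_arm", "arguments": {
  "series": "0.06 0 0.0008 0.03 0; 0.06 0 0.0008 0.06 0; 0.06 0 0.0008 0.085 0; 0.06 0 0.0008 0.1 0; 0.06 0 0.0008 0.109 0; 0.05 0 0.0008 0.109 0; 0.04 0 0.0008 0.109 0; 0.03 0 0.0008 0.109 0"
}}

```text
time_s: 11.15
ee_pos: [0.6417, -0.13, 0.1482]
orientation: [[0.957, 0.289, 0.002], [0.289, -0.957, -0.001], [0.001, 0.001, -1.0]]
force: [-0.4, -0.0, 0.1]
width: 0.354
grip_force: 0.0
```

>>> {"name": "jog_arm", "arguments": {
  "series": "0.03 0 0 0 0; 0.03 0 0 0 0; 0.03 0 0 0 0"
}}

```text
time_s: 11.52
ee_pos: [0.6411, -0.1298, 0.1472]
orientation: [[0.957, 0.289, 0.0], [0.289, -0.957, 0.0], [0.0, 0.0, -1.0]]
force: [-0.1, -0.1, 1.3]
width: 0.326
grip_force: 0.0
```

>>> {"name": "jog_arm", "arguments": {
  "series": "0.03 0 -0.0004 0 0; 0.026 0 -0.0004 0 0; 0.022 0 -0.0004 0 0; 0 0 -0.0004 0 0; 0 0 -0.0004 0 0"
}}

```text
time_s: 12.15
ee_pos: [0.641, -0.1293, 0.1471]
orientation: [[0.957, 0.289, -0.0], [0.289, -0.957, 0.0], [-0.0, -0.0, -1.0]]
force: [0.7, 1.0, -0.7]
width: 0.272
grip_force: 30.0
```

Gripped (25.6 mm, side force about 1 N). Drawing slowly.

>>> {"name": "jog_arm", "arguments": {
  "series": "0 0 0 -0.002 0; 0 0 0 -0.005 0; 0 0 0 -0.008 0; 0 0 0 -0.011 0; 0 0 0 -0.014 0; 0 0 0 -0.017 0; 0 0 0 -0.02 0; 0 0 0 -0.02 0"
}}

```text
time_s: 13.15
ee_pos: [0.6412, -0.1295, 0.1676]
orientation: [[0.957, 0.289, 0.001], [0.289, -0.957, -0.0], [0.001, 0.0, -1.0]]
force: [0.6, -1.0, -2.1]
width: 0.272
grip_force: 30.0
```

>>> {"name": "jog_arm", "arguments": {
  "series": "0 0 0 -0.003 0; 0 0 0 -0.006 0; 0 0 0 -0.009 0; 0 0 0 -0.011 0; 0 0 0 -0.0115 0; 0 0 0 -0.0115 0; 0 0 0 -0.0115 0; 0 0 0 -0.0115 0"
}}

```text
time_s: 14.15
ee_pos: [0.641, -0.1294, 0.1785]
orientation: [[0.957, 0.289, -0.0], [0.289, -0.957, 0.0], [-0.0, -0.0, -1.0]]
force: [-0.7, -0.6, -2.3]
width: 0.271
grip_force: 30.0
```

Run:
```python
from workcell import bot
import cv2,numpy as np
from h import *
ims=[]
c=bot.read_camera("scene");np.savez("scene5.npz",**c)
a=cv2.resize(c["img"][130:230,200:320],(720,600),interpolation=3);cv2.imwrite("pics/a5.png",a)
S=load("scene5.npz");q=lambda P:((proj(S,P)[0]-[200,130]+.5)*6-.5).round(1)
for z in(.16,.1845,.1915,.1985):print("top",z,q([.6406,-.129,z]))
print("knob bottom .1515",q([.6406,-.129,.1515]),"gauge",q([.6797,-.049,.1915]))
o=bot.get_obs();print(o["time_s"],o["ee_pos"],o["orientation"].round(4),o["width"],o["force"],o["grip_force"])
```

```text
top 0.16 [226.9 253.7]
top 0.1845 [224.  197.3]
top 0.1915 [223.2 180.9]
top 0.1985 [222.4 164.4]
knob bottom .1515 [227.8 272.9] gauge [268.7 312.6]
14.2 [ 0.64097658 -0.12939296  0.17853199] [[ 9.574e-01  2.886e-01 -2.000e-04]
 [ 2.886e-01 -9.574e-01  1.000e-04]
 [-2.000e-04 -1.000e-04 -1.000e+00]] 0.27559815212921346 [ 0.08265557  0.00237232 -1.89769137] 29.99874919652939
```

View pics/a5.png

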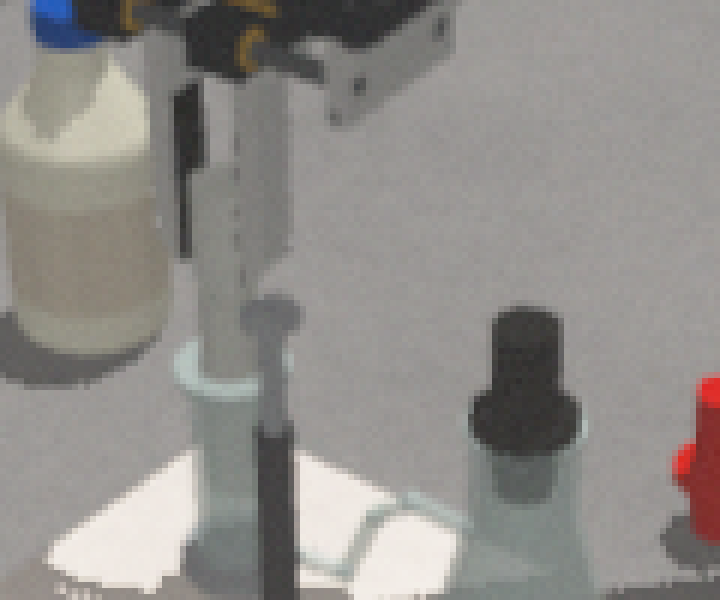

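The plunger is raised 31.4 mm. Its 2 N weight hangs on the gripper with no side load, and the knob top near (220,178) matches the predicted row 181. The stopper and gauge are undisturbed, so I'm handing in.

```bash
python3 -c "
from workcell import bot
print(bot.close_job())"
```

```text
the job is handed in; nothing more can be done
None
```

I handed the job in with the stopper home in the flask and let go, and the plunger held 31.4 mm up in the gripper, level with the gauge top by my measurement (31.5 mm needed); no verdict came back.

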